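# Lid the storage box and snap its four clips

## Robot

A 6-joint arm with a two-finger parallel gripper is mounted at the origin on the work surface; the furniture and walls round the work are solid. World frame = base frame: x ahead of the robot, y to its left, z up, the work surface at z = 0. Lengths are in mm, angles in rad, forces in N, time in s.
With the tool pointing down it reaches from about 150 to 775 mm from the base axis. Payload 6.1 kg.
Tool frame: the origin (TCP) lies midway between the tips of the shut fingers; the grasp point (between the pads) lies 19 mm behind it; z points along the fingers, y is the line along which they close (so a half turn about z gives the same grasp; the last joint's range is limited). The gripper opens to 85 mm and grips with 20 to 120 N. Pads are 22 mm wide; open, the fingers measure 114 mm over their backs; the gripper's body (76 mm by 85 mm) begins 54 mm behind the grasp point. The pads swing forward as they close: fully open they stand 13 mm farther back than shut.
Start: joints at [1.35, 0.126, -0.04, 1.405, 0, 1.571], TCP at [114.975, 512.239, 231.295] pointing down, gripper open.
Joint ranges: [-2.72, 2.72], [-0.95, 1.95], [-1.27, 1.35], [-1.78, 2.02], [-1.46, 1.47], [-3.14, 3.14]. Speed limits (rad/s): [2.39, 2.39, 3.01, 3.14, 3.14, 3.14].

## Interface

Orientations are given as a unit quaternion [x, y, z, w].
In Python, from cell import ctrl gives the robot as it stands.
- The arm moves only by the tool play_rows, never from a script. Its argument "moves" is one flat list of numbers, 4 for each row, row after row: the shift along the tool's x, y, z each as a share of 250 mm, from -1 to 1, then the turn about the tool's z as a share of pi/2 rad, from -1 to 1. In form: [dx, dy, dz, turn, dx, dy, dz, turn, ...]. A call has 1 to 12 rows; each row is the pose to reach, as a shift and turn from the pose commanded when the call began, along the tool's axes at that moment; what a row does not reach only later rows make up. A row lasts 1/8 s, in which the tool goes at most 62.5 mm and 10.7 degrees, less where a joint would pass 70% of its speed; a pose out of reach is approached as far as the arm can. A call with a number of a shift or a turn outside -1 to 1 is refused whole. A call with a gripper value outside its range is refused whole. "gripper" is the closure, from 0 (fully open) to 1 (shut), set as the call begins (left out, the last holds). The fingers move at their own pace and stop on an object; "squeeze" is the grip in N (left out, the last holds). Time passes only in rows, so rows that repeat a pose let the fingers close. It gives the time, the measured TCP pose, the force, the opening and the grip force at its end, in the units of the state.
- ctrl.sense(): the state, without advancing time (a new reading comes with each control period).
- ctrl.capture(name): name is "side" or "top"; returns the picture (480x640x3 uint8, red, green, blue); there is no depth.
- ctrl.camera_info(name): a dict with "K" (3x3 intrinsics, pixels), "R" (3x3) and "t" (3): a world point X has camera coordinates R X + t. Camera axes: x right, y down, z forward; pixel columns grow to the right and rows downward; lengths in mm; the calibration is good to about 2 mm. A picture is of the moment at which its call begins. camera_info takes no time and is no camera call.
- ctrl.job_done(): hands the job in; it is judged then, once.
Trained networks look in the newest picture that a camera, given by its name, has taken for a name from the list of things; names that differ only in an ending like _2 or _b are one class to them, and where a whole thing is asked for, a point or a joint stands for the part that bears it (a point fixed in the world has none). Each returns a list of dicts, best first, with "score" (0 to 1); they miss things now and then, are a little off and sometimes report something else, mostly with a low value. They report only what shows in the picture. A call takes as long as a camera call.
- ctrl.cut_out(camera, query): "mask" (480x640 bool, what is visible of it) and "extent" ([left, top, right, bottom] in pixels, round what is visible of it).
The state is a dict: "t": time; "joint_positions": joint angles; "qvel": joint speeds; "tau": joint torques, N m; "eef_pos": TCP position; "tool_rot": TCP orientation; "force": force on the tool from outside, world axes, zero at the start; "ft_torque": the same for the moment, N m; "width": finger opening in mm; "finger_force": force on a finger pad.
Only numpy, scipy, OpenCV 4.12 (cv2) and the standard library are available. Lean on these libraries where they do the work, as an engineer would, in place of code of your own. Each camera call takes 0.05 s, during which the arm holds its last target. There are 200 camera calls.

## Task

Close the storage box: take the lid out of its stand, lay it flat on the table with its handle up and let go of it, then take it again by the handle and set it down level inside the box's rim. Then snap the four clips fully down over the lid in opposite-corner order: any clip first, next the one diagonally across from it, then the remaining two. Leave the other things on the table where they are.

Things in the scene. Friction and masses are not known exactly. Their poses are not given: they have to be found in the camera images.
- box: (All sizes in mm.) Open pale wooden storage box, fixed, outside 136 (x) x 106 (y) x 62 high. Origin: centre of its underside, on the table; z up. Two steel clips on each long side (+y and -y), near the corners. Tape rolls lie inside.
- box_ledge (a point): Centre of the box's rebated rim, 56 above the table, where the lid's underside comes to rest (axes as the box). The ledge lies inside a lip 4 thick, top at 62; the rebate inside the lip is 128 (x) x 98 (y), so the seated lid has 4 of play on every side and its top is at 66.
- lid: Loose pale wooden lid 120 (x) x 90 (y) x 10, 0.14 kg, dark bar handle on the middle of its face: 46 (along x) x 14 (y), rising 28 above the plate. Origin: centre of the underside; z towards the handle side. Fits either way round. At first it stands on a long edge in the stand: y up, top edge 98 above the table, handle side (z) level, facing away from the robot.
- stand: Wooden lid stand, fixed: base 70 (x) x 140 (y) x 8 high, two fences along y, 130 long, tops 34 above the table, with a slot 12 wide between them along the middle that holds the lid upright on the base. Origin: centre of the underside.
- clip_1 (a joint): Angle (rad) of clip 1, at the box's +x, +y corner; diagonally across is clip 3. 0 = shut, 1.5 = open (the stops). Hinge axis along box x at height 50, +56 in box y; clip centred at +40 in box x, 28 wide. Over-centre: it takes about 2 N at the tab to push it in to about 0.75, past which it snaps shut by itself; short of that it falls open.
- clip_1_tab (a point): Point moving with clip 1: on its 26 long tab, 4 from the tip, on the face that is on top when shut (then level over the lid's edge, at height 71.5, a bead along the tip 73; the tip reaches to 34 from the box's middle) and outward when open (the tab then stands upright about 20 outside the hinge, tip about 75 above the table). Swung inward, the tip passes up to 82.
- clip_2 (a joint): Angle (rad) of clip 2, at the box's +x, -y corner; diagonally across is clip 4. 0 = shut, 1.5 = open (the stops). Hinge axis along box x at height 50, -56 in box y; clip centred at +40 in box x, 28 wide. Over-centre: it takes about 2 N at the tab to push it in to about 0.75, past which it snaps shut by itself; short of that it falls open.
- clip_2_tab (a point): Point moving with clip 2: on its 26 long tab, 4 from the tip, on the face that is on top when shut (then level over the lid's edge, at height 71.5, a bead along the tip 73; the tip reaches to 34 from the box's middle) and outward when open (the tab then stands upright about 20 outside the hinge, tip about 75 above the table). Swung inward, the tip passes up to 82.
- clip_3 (a joint): Angle (rad) of clip 3, at the box's -x, -y corner; diagonally across is clip 1. 0 = shut, 1.5 = open (the stops). Hinge axis along box x at height 50, -56 in box y; clip centred at -40 in box x, 28 wide. Over-centre: it takes about 2 N at the tab to push it in to about 0.75, past which it snaps shut by itself; short of that it falls open.
- clip_3_tab (a point): Point moving with clip 3: on its 26 long tab, 4 from the tip, on the face that is on top when shut (then level over the lid's edge, at height 71.5, a bead along the tip 73; the tip reaches to 34 from the box's middle) and outward when open (the tab then stands upright about 20 outside the hinge, tip about 75 above the table). Swung inward, the tip passes up to 82.
- clip_4 (a joint): Angle (rad) of clip 4, at the box's -x, +y corner; diagonally across is clip 2. 0 = shut, 1.5 = open (the stops). Hinge axis along box x at height 50, +56 in box y; clip centred at -40 in box x, 28 wide. Over-centre: it takes about 2 N at the tab to push it in to about 0.75, past which it snaps shut by itself; short of that it falls open.
- clip_4_tab (a point): Point moving with clip 4: on its 26 long tab, 4 from the tip, on the face that is on top when shut (then level over the lid's edge, at height 71.5, a bead along the tip 73; the tip reaches to 34 from the box's middle) and outward when open (the tab then stands upright about 20 outside the hinge, tip about 75 above the table). Swung inward, the tip passes up to 82.
- tape_dispenser: Bystander: tape dispenser, 46x151x82, at the back edge (mm); origin at the centre of its underside.
- stamp_1: Bystander: rubber stamp with dark turned handle, 40x40x74, standing at the back (mm); origin at the centre of its underside.
- ink_tin: Bystander: round flat tin, 62 across, 20 high (mm); origin at the centre of its underside.
- washi_4: Bystander: roll of paper tape, 54 across, 15 high, lying at the back right (mm); origin at the centre of its underside.
- counter_bell: Bystander: brass counter bell, 84 across, 66 high, front right (mm); origin at the centre of its underside.

How it is judged:
By the outcome, as a careful person would: the job done as asked, in the order asked, and still so for the second after the job is handed in, with the robot touching nothing.
It also fails if it takes over 72 s, if anything falls off the work surface, if the arm or the gripper's body presses on something with over 40 N, if the wrist force passes 120 N, or if a joint passes its speed limit or range.

## Working session

There is one attempt and no reset: what is moved stays moved. The work goes in short steps, Python scripts to look and compute and a tool call to move; the robot and the scene stay as the last step left them, time stands still between calls to the robot, and variables do not carry over. Pictures are saved under pics/ and viewed, at most 10 in all, crops included, and the job is handed in when it is done.

Besides the shell and the picture viewer there is one more tool, called after "Request:" by a JSON object that holds its "op" and its "data", one argument or row to a line. play_rows: Moves the arm, as the interface text tells. Its arguments: {"type":"object","properties":{"moves":{"type":"array"},"gripper":{"type":"number"},"squeeze":{"type":"number"}},"required":["moves"]}

```bash
ls; mkdir -p pics; python3 - <<'E'
from cell import ctrl
import cv2,numpy as np
s=ctrl.sense();print({k:np.round(v,3).tolist() for k,v in s.items()})
for n in("side","top"):
    im=ctrl.capture(n);cv2.imwrite(f"pics/{n}0.png",im[:,:,::-1]);c=ctrl.camera_info(n)
    print(n,np.round(c["K"],1).tolist(),np.round(c["R"],4).tolist(),np.round(c["t"],1).tolist())
    for q in("box","lid","stand","clip_1","tape_dispenser","stamp_1","ink_tin","washi_4","counter_bell"):
        print(q,[(round(d["score"],2),np.round(d["extent"]).tolist()) for d in ctrl.cut_out(n,q)][:5])
E
```

```text
pics
{'t': 0.0, 'joint_positions': [1.35, 0.126, -0.041, 1.405, 0.0, 1.571], 'qvel': [-0.001, 0.002, -0.001, 0.003, 0.0, -0.001], 'tau': [-0.0, -43.591, 35.292, 0.017, -0.0, 0.0], 'eef_pos': [114.874, 511.872, 230.553], 'tool_rot': [0.11, 0.994, -0.001, -0.0], 'force': [-0.087, 0.396, -0.212], 'ft_torque': [0.02, -0.051, -0.05], 'finger_force': 0.0, 'width': 85.476}
side [[564.8, 0.0, 321.3], [0.0, 564.8, 229.1], [0.0, 0.0, 1.0]] [[0.9863, -0.165, 0.0042], [-0.1018, -0.6285, -0.7711], [0.1299, 0.7601, -0.6367]] [-449.8, 100.6, 1217.7]
box [(0.89, [332.0, 259.0, 421.0, 341.0])]
lid [(0.89, [306.0, 146.0, 330.0, 198.0])]
stand [(0.92, [298.0, 165.0, 333.0, 205.0])]
clip_1 [(0.44, [358.0, 323.0, 375.0, 334.0]), (0.44, [334.0, 267.0, 353.0, 283.0])]
tape_dispenser [(0.88, [381.0, 207.0, 418.0, 262.0])]
stamp_1 [(0.61, [369.0, 175.0, 386.0, 206.0])]
ink_tin [(0.91, [282.0, 250.0, 309.0, 276.0])]
washi_4 [(0.74, [405.0, 280.0, 430.0, 307.0])]
counter_bell [(0.77, [237.0, 367.0, 286.0, 418.0])]
top [[510.9, 0.0, 326.7], [0.0, 510.9, 236.9], [0.0, 0.0, 1.0]] [[0.0179, -0.9998, -0.0032], [-0.9931, -0.0175, -0.1162], [0.1161, 0.0052, -0.9932]] [-46.9, 466.0, 1050.7]
box [(0.91, [370.0, 175.0, 449.0, 246.0])]
lid [(0.61, [150.0, 210.0, 224.0, 232.0])]
stand [(0.87, [158.0, 211.0, 225.0, 249.0])]
clip_1 [(0.68, [438.0, 217.0, 448.0, 233.0]), (0.64, [369.0, 186.0, 382.0, 200.0]), (0.57, [433.0, 178.0, 446.0, 196.0]), (0.46, [369.0, 225.0, 381.0, 239.0])]
tape_dispenser [(0.58, [275.0, 142.0, 343.0, 174.0])]
stamp_1 [(0.83, [223.0, 151.0, 242.0, 173.0]), (0.59, [365.0, 172.0, 450.0, 246.0])]
ink_tin [(0.69, [435.0, 218.0, 450.0, 230.0]), (0.65, [312.0, 259.0, 341.0, 285.0])]
washi_4 [(0.71, [373.0, 152.0, 395.0, 177.0])]
counter_bell [(0.79, [452.0, 305.0, 496.0, 344.0])]
```

```bash
python3 - <<'E'
import cv2
t=cv2.imread("pics/top0.png");s=cv2.imread("pics/side0.png")
a=cv2.resize(t[140:270,130:290],(800,650))[:,:]
cv2.imwrite("pics/c1.png",cv2.resize(t[130:360,130:510],(800,484),interpolation=cv2.INTER_CUBIC))
cv2.imwrite("pics/c2.png",cv2.resize(s[130:430,220:460],(480,600),interpolation=cv2.INTER_CUBIC))
E
```

```text
(no output)
```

View pics/c1.png

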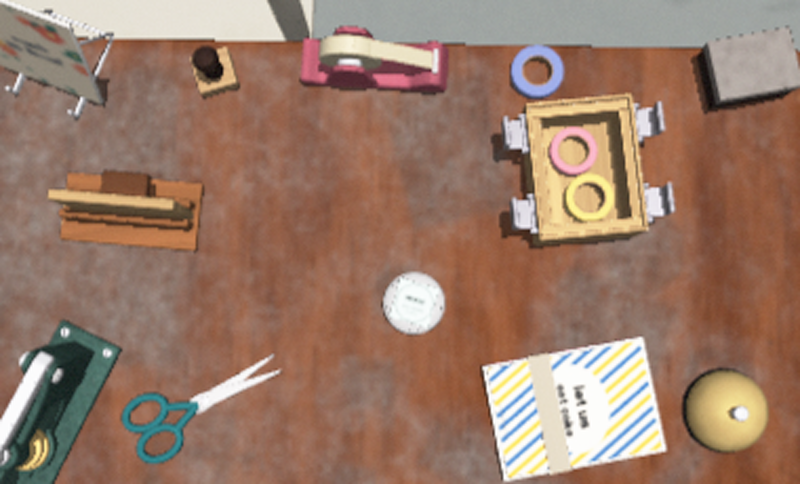

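View pics/c2.png

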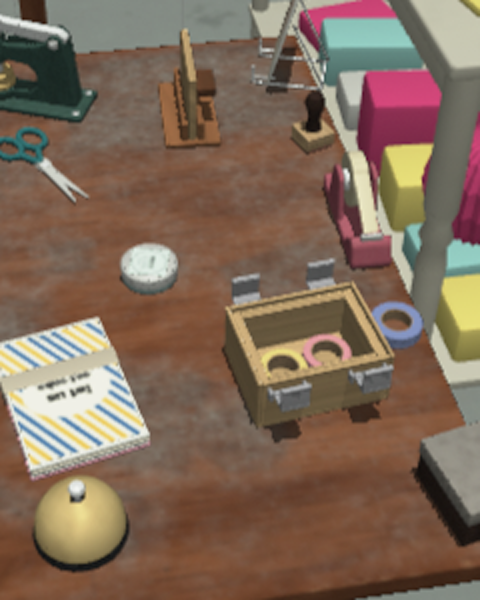

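The top view shows the box at about (410,210) px, the lid upright in its stand at about (190,225), the handle pointing up the picture (away from the robot), the tin at (326,272) and the bell at (474,325). The side view agrees. Next I fit models to the masks.

```bash
cat > h.py <<'E'
from cell import ctrl
import cv2,numpy as np
from scipy.optimize import minimize
def blk(x0,x1,y0,y1,z0,z1): return np.array([[x,y,z] for x in(x0,x1) for y in(y0,y1) for z in(z0,z1)],float)
BOX=[blk(-68,68,-53,53,0,62)]+[blk(cx-14,cx+14,*sorted((s*75,s*78)),49,75) for cx in(-40,40) for s in(1,-1)]+[blk(cx-14,cx+14,*sorted((s*53,s*77)),47,51) for cx in(-40,40) for s in(1,-1)]
STAND=[blk(-35,35,-70,70,0,8),blk(-16,16,-65,65,8,34)]
LIDUP=[blk(-5,5,-60,60,8,98),blk(5,33,-23,23,46,60)]   # origin mid-plate, handle +x
LID=[blk(-60,60,-45,45,0,10),blk(-23,23,-7,7,10,38)]
cams={n:ctrl.camera_info(n) for n in("side","top")}
def proj(n,P):
    c=cams[n];q=(np.asarray(c["K"])@(np.asarray(c["R"])@np.atleast_2d(P).T+np.asarray(c["t"])[:,None]));return (q[:2]/q[2]).T
def tf(p,P,z=0): 
    c,s=np.cos(p[2]),np.sin(p[2]);return P@np.array([[c,s,0],[-s,c,0],[0,0,1]])+[p[0],p[1],z]
def render(n,parts,p,z=0,S=4):
    m=np.zeros((480*S,640*S),np.uint8)
    for P in parts:
        h=cv2.convexHull(((proj(n,tf(p,P,z))+.5)*S*16).astype(np.int32)); cv2.fillConvexPoly(m,h,1,shift=4)
    return cv2.resize(m.astype(np.float32),(640,480),interpolation=cv2.INTER_AREA)
def fit(masks,parts,p0,z=0):
    def cost(p): 
        o=0
        for n,M in masks.items():
            r=render(n,parts,p,z);o+=1-np.minimum(r,M).sum()/np.maximum(r,M).sum()
        return o
    sim=np.array([p0]*4,float);sim[1,0]+=12;sim[2,1]+=12;sim[3,2]+=.12
    r=minimize(cost,p0,method="Nelder-Mead",options=dict(initial_simplex=sim,xatol=.05,fatol=1e-4,maxiter=150));return r.x,r.fun
def ray(n,uv,z):
    c=cams[n];R=np.asarray(c["R"]);o=-R.T@np.asarray(c["t"]);d=R.T@np.linalg.inv(c["K"])@[uv[0],uv[1],1];return o+d*(z-o[2])/d[2]
def mask(n,q): 
    d=ctrl.cut_out(n,q);return d[0]["mask"].astype(np.float32) if d else None
def cen(n,q,z):
    d=ctrl.cut_out(n,q)[0]["extent"];return ray(n,[(d[0]+d[2])/2,(d[1]+d[3])/2],z)
E
python3 - <<'E'
from h import *
for n in cams: ctrl.capture(n)
for q,parts,zm in(("box",BOX,60),("stand",STAND,20),("lid",LIDUP,60)):
    p0=cen("top",q,zm);M={n:mask(n,q) for n in cams}
    p0=[p0[0],p0[1],0]
    print(q,*[(k,np.round(fit(m,parts,p0)[0],3),round(fit(m,parts,p0)[1],3)) for k,m in(("both",M),("top",{"top":M["top"]}),("side",{"side":M["side"]}))])
for q,z in(("ink_tin",10),("washi_4",8),("stamp_1",30),("tape_dispenser",40),("counter_bell",30)): print(q,np.round(cen("side",q,z)),np.round(cen("top",q,z)))
E
```

```text
box ('both', array([ 5.25103e+02, -2.04168e+02,  1.13000e-01]), np.float64(0.067)) ('top', array([ 5.25347e+02, -2.04306e+02,  1.15000e-01]), np.float64(0.037)) ('side', array([ 5.24596e+02, -2.04097e+02,  1.04000e-01]), np.float64(0.028))
stand ('both', array([ 4.79093e+02,  2.52262e+02, -5.00000e-02]), np.float64(0.679)) ('top', array([ 4.79867e+02,  2.52249e+02, -7.20000e-02]), np.float64(0.37)) ('side', array([ 4.78325e+02,  2.51737e+02, -4.00000e-02]), np.float64(0.301))
lid ('both', array([ 4.79950e+02,  2.47903e+02, -6.40000e-02]), np.float64(1.084)) ('top', array([ 4.79950e+02,  2.47903e+02, -6.40000e-02]), np.float64(0.084)) ('side', array([488.507, 250.447,   0.   ]), np.float64(1.0))Traceback (most recent call last):
  File "<stdin>", line 7, in <module>
  File "h.py", line 32, in cen
    d=ctrl.cut_out(n,q)[0]["extent"];return ray(n,[(d[0]+d[2])/2,(d[1]+d[3])/2],z)
      ~~~~~~~~~~~~~~~~~^^^
IndexError: list index out of range
```

Request:
{"op": "play_rows", "data": {
  "moves": [-0.83,-0.35,0,0.9,-0.83,-0.35,0,0.9,-0.83,-0.35,0,0.9,-0.83,-0.35,0,0.9,-0.83,-0.35,0,0.9,-0.83,-0.35,0,0.9,-0.83,-0.35,0,0.9,-0.83,-0.35,0,0.9,-0.83,-0.35,0,0.9],
  "gripper": 0
}}

```text
t: 2.72
eef_pos: [298.3, 381.4, 231.3]
tool_rot: [0.729, 0.685, 0.0, -0.0]
force: [-0.1, 0.1, 0.1]
width: 85.3
finger_force: 0.0
```

```bash
cat >> h.py <<'E'
def to(x,y,z,yaw=None):
    "shares for a move to TCP world pose; yaw = world angle of tool y"
    from scipy.spatial.transform import Rotation as Ro
    s=ctrl.sense();R=Ro.from_quat(s["tool_rot"]).as_matrix();d=R.T@(np.array([x,y,z])-s["eef_pos"])/250
    w=np.arctan2(R[1,1],R[0,1]);t=0 if yaw is None else (w-yaw+np.pi/2)%np.pi-np.pi/2
    print(np.round(d,3),round(t/(np.pi/2),3),"pos",np.round(s["eef_pos"],1),"yaw",round(w,3),"j",np.round(s["joint_positions"],2),"w",round(float(s["width"]),1),"F",np.round(s["force"],1),"t",round(s["t"],2))
E
python3 - <<'E'
from h import *
to(480,249,130,-.064)
ctrl.capture("side")
for q,z in(("ink_tin",10),("washi_4",8),("stamp_1",30),("tape_dispenser",40),("counter_bell",30)):
    try: print(q,np.round(cen("side",q,z)))
    except Exception: print(q,"none")
E
```

```text
[-0.483  0.759  0.405] 0.001 pos [298.3 381.4 231.3] yaw -0.063 j [ 0.91  0.05 -0.12  1.4   0.    2.54] w 85.3 F [-0.1  0.1  0.1] t 2.73
ink_tin [396. -35.  10.]
washi_4 [ 631. -164.    8.]
stamp_1 [631. 179.  30.]
tape_dispenser [628.  -8.  40.]
counter_bell [ 292. -368.   30.]
```

Request:
{"op": "play_rows", "data": {
  "moves": [-0.48,0.76,0.3,0,-0.48,0.76,0.3,0,-0.48,0.76,0.3,0,-0.48,0.76,0.3,0,-0.48,0.76,0.3,0,-0.48,0.76,0.3,0,-0.48,0.76,0.45,0,-0.48,0.76,0.55,0,-0.48,0.76,0.62,0,-0.48,0.76,0.655,0,-0.48,0.76,0.655,0]
}}

```text
t: 4.4
eef_pos: [479.7, 250.2, 67.8]
tool_rot: [0.729, 0.685, -0.0, -0.0]
force: [-0.2, 0.9, 1.0]
width: 85.5
finger_force: 0.0
```

```bash
python3 - <<'E'
from h import *
to(480,249,67,-.064)
a=ctrl.capture("side")[120:240,260:380];b=ctrl.capture("top")[150:270,130:250]
cv2.imwrite("pics/g1.png",cv2.resize(np.hstack([a,b])[:,:,::-1],(800,400),interpolation=cv2.INTER_CUBIC))
E
```

```text
[-0.005  0.002  0.003] 0.001 pos [479.7 250.2  67.8] yaw -0.062 j [ 0.48  0.21 -0.31  1.06  0.    2.11] w 85.5 F [-0.2  0.9  1. ] t 4.4
```

View pics/g1.png

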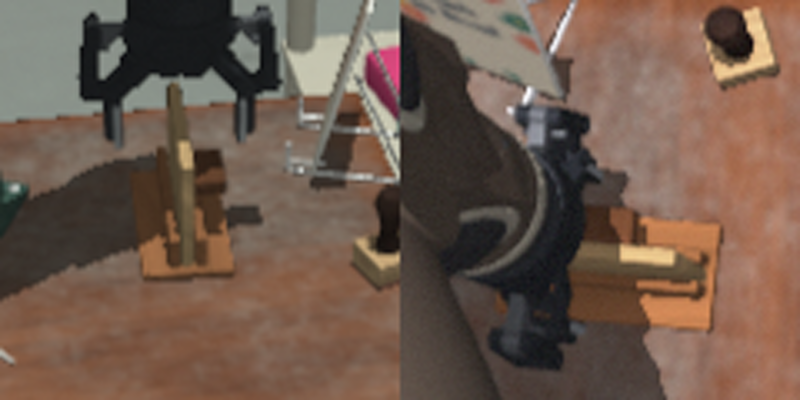

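The fingers straddle the lid's top edge evenly, clear of the handle, with the left finger at (120,130) and the right at (245,130). Closing.

Request:
{"op": "play_rows", "data": {
  "moves": [0,0,0,0,0,0,0,0,0,0,0,0,0,0,0,0,0,0,0,0,0,0,0,0,0,0,0,0,0,0,0,0],
  "gripper": 1,
  "squeeze": 35
}}

```text
t: 5.5
eef_pos: [480.3, 249.6, 67.6]
tool_rot: [0.729, 0.684, 0.0, 0.0]
force: [0.1, -0.2, 2.1]
width: 9.6
finger_force: 36.0
```

Request:
{"op": "play_rows", "data": {
  "moves": [0,0,-0.1,0,0,0,-0.25,0,0,0,-0.4,0,0,0,-0.5,0,0,0,-0.5,0,0,0,-0.5,0]
}}

```text
t: 6.25
eef_pos: [479.7, 249.3, 191.1]
tool_rot: [0.729, 0.684, -0.001, -0.0]
force: [0.2, -0.5, -1.9]
width: 9.4
finger_force: 35.8
```

```bash
python3 - <<'E'
from h import *
to(500,70,80,0)
E
```

```text
[-0.71   0.127  0.445] -0.041 pos [479.7 249.3 191.1] yaw -0.064 j [ 0.48  0.16 -0.09  1.33  0.    2.11] w 9.4 F [ 0.2 -0.5 -1.9] t 6.25
```

Request:
{"op": "play_rows", "data": {
  "moves": [-0.25,0.07,0,-0.04,-0.5,0.14,0.1,-0.04,-0.72,0.21,0.25,-0.04,-0.72,0.21,0.35,-0.04,-0.72,0.21,0.42,-0.04,-0.72,0.21,0.48,-0.04,-0.72,0.21,0.51,-0.04,-0.72,0.21,0.518,-0.04,-0.72,0.21,0.523,-0.04,-0.72,0.21,0.523,-0.04]
}}

```text
t: 7.5
eef_pos: [521.5, 66.8, 62.4]
tool_rot: [0.707, 0.707, 0.0, 0.0]
force: [-0.2, -0.3, -0.9]
width: 9.3
finger_force: 35.6
```

```bash
python3 - <<'E'
from h import *
to(520,65,59.6,0)
a=ctrl.capture("side")[140:300,260:420]
cv2.imwrite("pics/g2.png",cv2.resize(a[:,:,::-1],(600,600),interpolation=cv2.INTER_CUBIC))
E
```

```text
[-0.007 -0.006  0.011] -0.0 pos [521.5  66.8  62.4] yaw -0.001 j [ 0.13  0.18 -0.35  1.04 -0.    1.7 ] w 9.3 F [-0.2 -0.3 -0.9] t 7.5
```

View pics/g2.png

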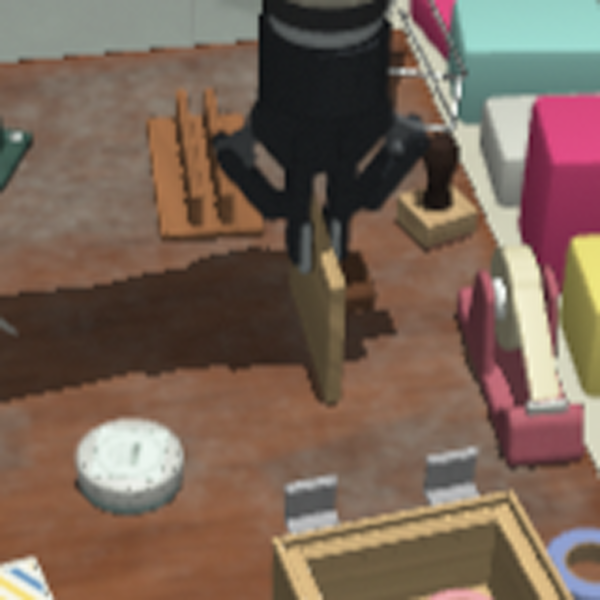

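Request:
{"op": "play_rows", "data": {
  "moves": [0,0,0.006,0,0,0,0.012,0,0,0,0.012,0]
}}

```text
t: 7.92
eef_pos: [521.5, 66.6, 59.6]
tool_rot: [0.707, 0.707, 0.0, 0.0]
force: [-2.5, 0.1, 4.7]
width: 9.6
finger_force: 36.6
```

Request:
{"op": "play_rows", "data": {
  "moves": [0,0,0,0,0,0,0,0,0,0,0,0],
  "gripper": 0.78
}}

```text
t: 8.3
eef_pos: [521.2, 66.6, 58.7]
tool_rot: [0.707, 0.707, -0.0, -0.0]
force: [0.9, 0.3, 1.0]
width: 18.7
finger_force: 0.0
```

```bash
python3 - <<'E'
from h import *
to(500,66,59.6,0)
E
```

```text
[-0.002 -0.085 -0.004] -0.001 pos [521.2  66.6  58.7] yaw -0.001 j [ 0.13  0.18 -0.36  1.03 -0.    1.7 ] w 18.7 F [0.9 0.3 1. ] t 8.3
```

Request:
{"op": "play_rows", "data": {
  "moves": [0,-0.015,-0.02,0,0,-0.03,-0.03,0,0,-0.045,-0.03,0,0,-0.06,-0.03,0,0,-0.07,-0.03,0,0,-0.08,-0.03,0,0,-0.08,-0.03,0,0,-0.08,-0.03,0]
}}

```text
t: 9.3
eef_pos: [501.3, 66.6, 66.3]
tool_rot: [0.707, 0.707, 0.0, 0.0]
force: [0.1, 0.2, 0.6]
width: 18.7
finger_force: 0.0
```

```bash
python3 - <<'E'
from h import *
to(500,66,59.6,0)
a=ctrl.capture("side")[140:300,260:420]
cv2.imwrite("pics/g3.png",cv2.resize(a[:,:,::-1],(600,600),interpolation=cv2.INTER_CUBIC))
E
```

```text
[-0.002 -0.005  0.027] -0.001 pos [501.3  66.6  66.3] yaw -0.001 j [ 0.13  0.14 -0.39  1.04 -0.    1.7 ] w 18.7 F [0.1 0.2 0.6] t 9.3
```

View pics/g3.png

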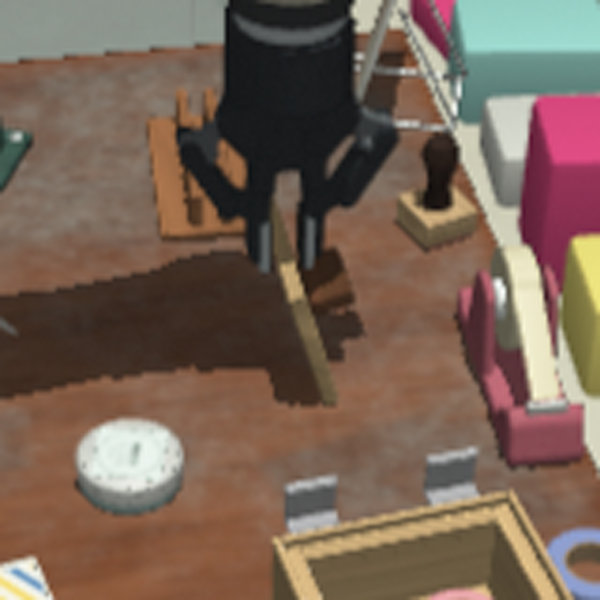

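Request:
{"op": "play_rows", "data": {
  "moves": [0,0,0,0,0,0,0,0,0,0,0.02,0,0,0,0.04,0,0,0,0.06,0,0,0,0.06,0],
  "gripper": 0.25
}}

```text
t: 10.1
eef_pos: [500.8, 66.5, 50.6]
tool_rot: [0.707, 0.707, -0.0, -0.0]
force: [0.1, -0.6, -0.0]
width: 64.2
finger_force: 0.1
```

Request:
{"op": "play_rows", "data": {
  "moves": [0,0,0.02,0,0,0,0.04,0,0,0,0.05,0,0,0,0.05,0],
  "gripper": 0
}}

```text
t: 10.6
eef_pos: [501.0, 66.6, 38.5]
tool_rot: [0.707, 0.707, -0.0, -0.0]
force: [-0.3, -0.2, 0.1]
width: 85.2
finger_force: 0.1
```

```bash
python3 - <<'E'
from h import *
to(500,66,40,0)
a=ctrl.capture("side")[140:300,260:420]
cv2.imwrite("pics/g4.png",cv2.resize(a[:,:,::-1],(600,600),interpolation=cv2.INTER_CUBIC))
E
```

```text
[-0.002 -0.004 -0.006] -0.001 pos [501.   66.6  38.5] yaw -0.001 j [ 0.13  0.16 -0.43  0.98  0.    1.7 ] w 85.2 F [-0.3 -0.2  0.1] t 10.6
```

View pics/g4.png

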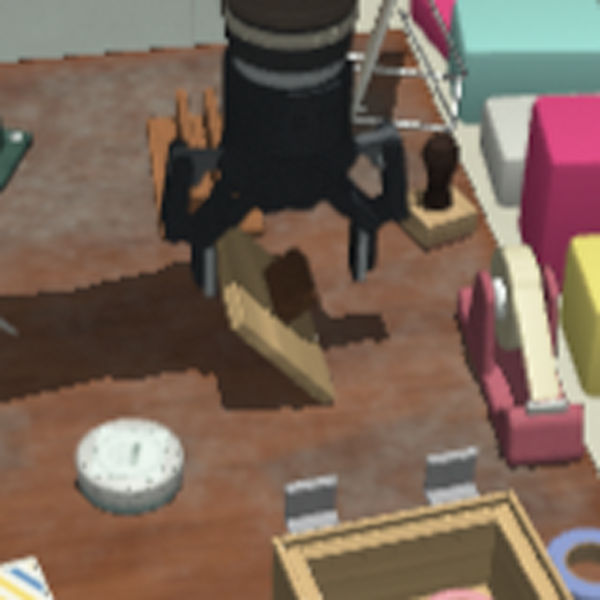

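Request:
{"op": "play_rows", "data": {
  "moves": [0,-0.015,0.02,0,0,-0.03,0.035,0,0,-0.045,0.055,0,0,-0.06,0.075,0,0,-0.075,0.09,0,0,-0.085,0.1,0,0,-0.095,0.112,0,0,-0.105,0.125,0,0,-0.115,0.138,0,0,-0.122,0.14,0,0,-0.13,0.14,0,0,-0.14,0.14,0]
}}

```text
t: 12.15
eef_pos: [466.2, 66.7, 4.0]
tool_rot: [0.707, 0.707, 0.0, 0.0]
force: [-0.3, 0.4, -0.1]
width: 85.4
finger_force: 0.0
```

Request:
{"op": "play_rows", "data": {
  "moves": [0,0,0,0,0,0,-0.2,0,0,0,-0.4,0,0,0,-0.5,0,0,0,-0.5,0]
}}

```text
t: 12.78
eef_pos: [467.8, 66.9, 131.0]
tool_rot: [0.707, 0.707, 0.002, 0.001]
force: [0.5, 0.4, -0.8]
width: 85.3
finger_force: 0.0
```

```bash
python3 - <<'E'
from h import *
to(470,66,120,0)
A=ctrl.capture("side");a=A[140:300,260:420];B=ctrl.capture("top");b=B[140:300,210:370]
cv2.imwrite("pics/g5.png",cv2.resize(np.hstack([a,b])[:,:,::-1],(800,400),interpolation=cv2.INTER_CUBIC))
for d in ctrl.cut_out("side","lid")[:2]: print(d["score"],d["extent"])
M=mask("side","lid")
print(fit({"side":M},LID,[472,66,np.pi/2]))
E
```

```text
[-0.004  0.009  0.044] -0.001 pos [467.8  66.9 131. ] yaw -0.001 j [ 0.14  0.04 -0.35  1.17  0.    1.71] w 85.3 F [ 0.5  0.4 -0.8] t 12.78
0.96 [299.2, 214.2, 349.5, 250.4]
(array([472.29889601,  65.99950555,   1.56158522]), np.float64(0.051268577575683594))
```

View pics/g5.png

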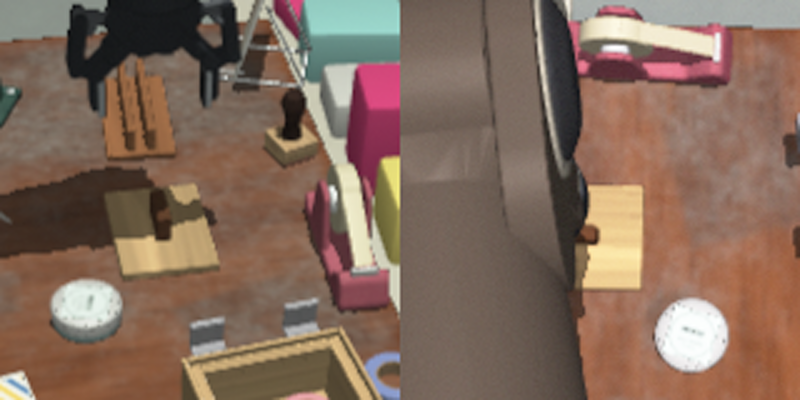

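The lid lies flat with its handle up at about (472,66), centred near (158,230) px in the left crop. Regrasping it by the handle.

Request:
{"op": "play_rows", "data": {
  "moves": [-0.004,0.018,0.15,0.005,-0.004,0.018,0.3,0.005,-0.004,0.018,0.4,0.005,-0.004,0.018,0.45,0.005,-0.004,0.018,0.465,0.005,-0.004,0.018,0.465,0.005]
}}

```text
t: 13.72
eef_pos: [471.0, 65.7, 12.9]
tool_rot: [0.71, 0.704, 0.0, 0.0]
force: [0.1, 0.0, -0.4]
width: 85.4
finger_force: 0.0
```

Request:
{"op": "play_rows", "data": {
  "moves": [0,0,0,0,0,0,0,0,0,0,0,0,0,0,0,0,0,0,0,0,0,0,0,0,0,0,0,0,0,0,0,0],
  "gripper": 1,
  "squeeze": 40
}}

```text
t: 14.72
eef_pos: [471.1, 65.7, 12.9]
tool_rot: [0.71, 0.704, 0.0, 0.0]
force: [0.2, 0.1, 6.1]
width: 12.9
finger_force: 39.7
```

Request:
{"op": "play_rows", "data": {
  "moves": [0,0,-0.1,0,0,0,-0.3,0,0,0,-0.5,0,0,0,-0.6,0,0,0,-0.6,0,0,0,-0.6,0]
}}

```text
t: 15.48
eef_pos: [469.8, 65.5, 160.9]
tool_rot: [0.71, 0.704, -0.001, -0.001]
force: [-0.2, 0.3, -1.3]
width: 13.6
finger_force: 39.3
```

```bash
python3 - <<'E'
from h import *
to(525.1,-204.2,160,.113+np.pi/2)
ctrl.capture("side");M=mask("side","lid");s=ctrl.sense();p=s["eef_pos"]
print(fit({"side":M},LID,[p[0],p[1],np.pi/2],p[2]-14)[0])
E
```

```text
[-1.077  0.23   0.003] 0.923 pos [469.8  65.5 160.9] yaw -0.009 j [ 0.14  0.04 -0.29  1.25  0.    1.72] w 13.6 F [-0.2  0.3 -1.3] t 15.47
[469.09389438  68.12212866   1.57143955]
```

Request:
{"op": "play_rows", "data": {
  "moves": [-0.2,0.04,0,0.1,-0.4,0.08,0,0.22,-0.6,0.12,0,0.34,-0.8,0.17,0,0.46,-1,0.21,0,0.58,-1,0.21,0,0.7,-1,0.21,0,0.82,-1,0.21,0,0.92,-1,0.21,0,0.923,-1,0.21,0,0.923,-1,0.21,0,0.923]
}}

```text
t: 16.95
eef_pos: [520.9, -184.7, 162.2]
tool_rot: [0.998, 0.057, -0.0, -0.0]
force: [0.4, -0.8, -1.2]
width: 13.2
finger_force: 39.4
```

```bash
python3 - <<'E'
from h import *
to(525.1,-204.2,90,.113+np.pi/2)
A=ctrl.capture("side");M=mask("side","lid");s=ctrl.sense();p=s["eef_pos"]
for z in (p[2]-13,): print(fit({"side":M},LID,[p[0],p[1],.113],z))
ctrl.capture("top");T=mask("top","lid")
print(fit({"top":T},LID,[p[0],p[1],.113],z)) if T is not None else 0
E
```

```text
[0.008 0.08  0.289] 0.001 pos [ 520.9 -184.7  162.2] yaw -1.457 j [-0.34  0.19 -0.12  1.27  0.    2.69] w 13.2 F [ 0.4 -0.8 -1.2] t 16.95
(array([ 5.17678736e+02, -1.83963367e+02,  1.15683810e-01]), np.float64(0.1906818151473999))
(array([ 5.57224839e+02, -1.37165078e+02, -5.14449493e-01]), np.float64(0.9093759655952454))
```

Request:
{"op": "play_rows", "data": {
  "moves": [0.004,0.04,0.1,0,0.008,0.08,0.2,0,0.008,0.08,0.27,0,0.008,0.08,0.31,0,0.008,0.08,0.31,0,0.008,0.08,0.31,0]
}}

```text
t: 17.9
eef_pos: [525.7, -204.4, 85.9]
tool_rot: [0.998, 0.056, 0.001, 0.0]
force: [-0.9, 0.4, -1.2]
width: 13.3
finger_force: 39.5
```

```bash
python3 - <<'E'
from h import *
to(525.1,-204.2,69,.113+np.pi/2)
A=ctrl.capture("side")[240:360,310:450].copy();s=ctrl.sense();p=s["eef_pos"];z=p[2]-13
big=cv2.resize(A[:,:,::-1],None,fx=5.5,fy=5,interpolation=cv2.INTER_CUBIC)
for P,zz,c in((LID[0],z,(0,255,0)),):
    q=proj("side",tf([p[0],p[1],.113],P,zz))
    h=((q-[310,240]+.5)*[5.5,5]).astype(int)
    for i in range(8):
        for j in range(i):
            if (np.abs(P[i]-P[j])>0).sum()==1: cv2.line(big,tuple(map(int,h[i])),tuple(map(int,h[j])),c,1)
cv2.imwrite("pics/g6.png",big)
E
```

```text
[-0.002 -0.001  0.068] -0.0 pos [ 525.7 -204.4   85.9] yaw -1.458 j [-0.37  0.24 -0.23  1.11  0.    2.66] w 13.3 F [-0.9  0.4 -1.2] t 17.9
```

View pics/g6.png

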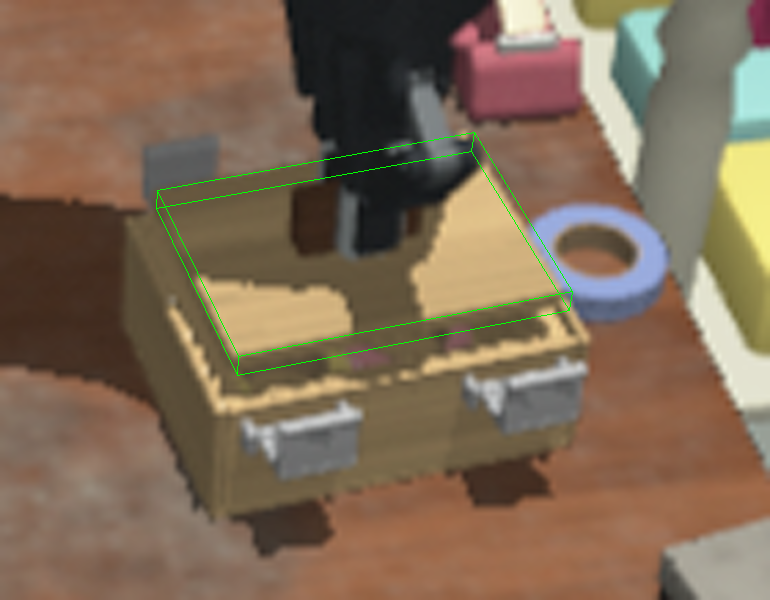

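The drawn lid outline (corners about (158,195), (473,140), (570,300), (238,370)) coincides with the lid held just above the box rim. Lowering.

Request:
{"op": "play_rows", "data": {
  "moves": [-0.002,-0.001,0.025,0,-0.002,-0.001,0.045,0,-0.002,-0.001,0.055,0,-0.002,-0.001,0.06,0,-0.002,-0.001,0.065,0,-0.002,-0.001,0.068,0,-0.002,-0.001,0.068,0]
}}

```text
t: 18.82
eef_pos: [524.7, -204.3, 69.0]
tool_rot: [0.998, 0.056, 0.0, 0.0]
force: [-2.2, 0.4, 5.4]
width: 13.5
finger_force: 40.3
```

Request:
{"op": "play_rows", "data": {
  "moves": [0,0,0,0,0,0,0,0,0,0,0,0,0,0,0,0],
  "gripper": 0.55
}}

```text
t: 19.32
eef_pos: [524.7, -204.3, 68.0]
tool_rot: [0.998, 0.056, -0.0, -0.0]
force: [0.0, 1.3, 0.1]
width: 38.5
finger_force: 0.0
```

Request:
{"op": "play_rows", "data": {
  "moves": [0,0,-0.08,0,0,0,-0.2,0,0,0,-0.4,0,0,0,-0.4,0,0,0,-0.4,0]
}}

```text
t: 19.95
eef_pos: [524.7, -204.2, 167.7]
tool_rot: [0.998, 0.056, 0.0, -0.0]
force: [-0.3, -0.7, -0.9]
width: 38.9
finger_force: 0.0
```

```bash
python3 - <<'E'
from h import *
to(525.1,-204.2,69,.113+np.pi/2)
A=ctrl.capture("side");M=mask("side","lid");print(fit({"side":M},LID,[525,-204,.113],56))
cv2.imwrite("pics/g7.png",cv2.resize(A[220:360,310:450][:,:,::-1],(600,600),interpolation=cv2.INTER_CUBIC))
E
```

```text
[ 0.002 -0.     0.395] -0.001 pos [ 524.7 -204.2  167.7] yaw -1.459 j [-0.37  0.2  -0.09  1.28  0.    2.66] w 38.9 F [-0.3 -0.7 -0.9] t 19.95Traceback (most recent call last):
  File "<stdin>", line 3, in <module>
  File "h.py", line 26, in fit
    r=minimize(cost,p0,method="Nelder-Mead",options=dict(initial_simplex=sim,xatol=.05,fatol=1e-4,maxiter=150));return r.x,r.fun
    res = _minimize_neldermead(fun, x0, args, callback, bounds=bounds,
                               **options)
    fsim[k] = func(sim[k])
              ~~~~^^^^^^^^
    fx = function(np.copy(x), *(wrapper_args + args))
  File "h.py", line 23, in cost
    r=render(n,parts,p,z);o+=1-np.minimum(r,M).sum()/np.maximum(r,M).sum()
                               ~~~~~~~~~~^^^^^
TypeError: '<=' not supported between instances of 'float' and 'NoneType'
```

```bash
python3 - <<'E'
from h import *
A=ctrl.capture("side")
cv2.imwrite("pics/g8.png",cv2.resize(A[240:350,310:450][:,:,::-1],(763,600),interpolation=cv2.INTER_CUBIC))
E
```

```text
(no output)
```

View pics/g8.png

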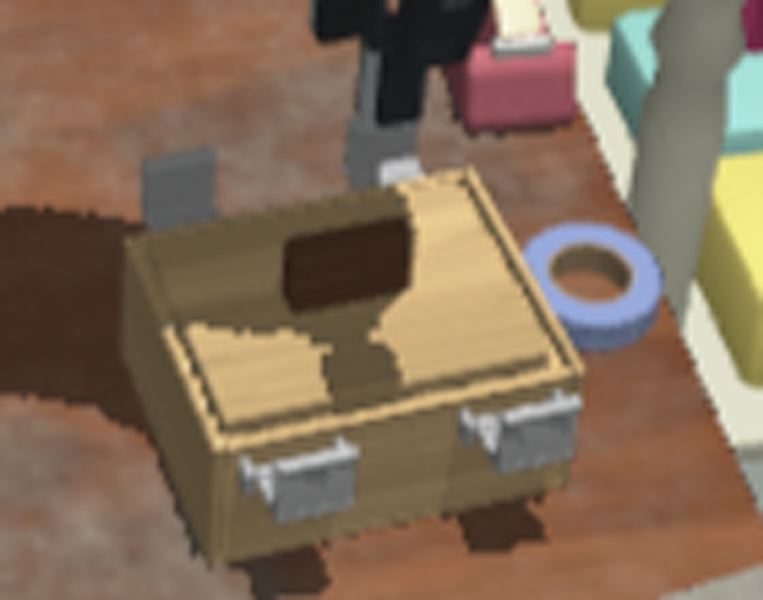

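The lid sits level inside the rim. Next clip 1, pushed inward with shut fingers.

Request:
{"op": "play_rows", "data": {
  "moves": [0.08,-0.23,0,0,0.16,-0.46,0,0,0.16,-0.46,0.2,0,0.16,-0.46,0.35,0,0.16,-0.46,0.4,0,0.16,-0.42,0.4,0,0.16,-0.38,0.4,0,0.16,-0.355,0.4,0,0.16,-0.335,0.4,0,0.16,-0.315,0.4,0,0.16,-0.302,0.4,0,0.16,-0.302,0.4,0],
  "gripper": 1
}}

```text
t: 21.6
eef_pos: [556.4, -121.4, 71.3]
tool_rot: [0.998, 0.057, 0.002, -0.004]
force: [-7.3, 15.0, 20.9]
width: -0.3
finger_force: 12.8
```

```bash
python3 - <<'E'
from h import *
e=np.array([[.9936,.1128],[-.1128,.9936]])
to(525.1,-204.2,69,.113+np.pi/2)
print(e@(ctrl.sense()["eef_pos"][:2]-[525.1,-204.2]))
A=ctrl.capture("side");ctrl.capture("top")
for n in cams:
  for d in ctrl.cut_out(n,"clip_1"): 
    x=d["extent"];print(n,round(d["score"],2),np.round(x), np.round(e@(ray(n,[(x[0]+x[2])/2,(x[1]+x[3])/2],65)[:2]-[525.1,-204.2])))
cv2.imwrite("pics/g9.png",cv2.resize(A[230:350,310:450][:,:,::-1],(700,600),interpolation=cv2.INTER_CUBIC))
E
```

```text
[-0.162  0.315  0.006] 0.001 pos [ 556.4 -121.4   71.3] yaw -1.457 j [-0.22  0.25 -0.24  1.08  0.01  2.81] w -0.3 F [-7.3 15.  20.9] t 21.6
[40.39435496 78.72791785]
side 0.76 [398. 316. 416. 329.] [ 33. -84.]
side 0.75 [335. 271. 352. 284.] [-43.  60.]
side 0.7 [373. 260. 388. 276.] [37. 65.]
side 0.54 [358. 322. 376. 336.] [-42. -78.]
top 0.59 [436. 220. 451. 233.] [-45. -68.]
top 0.44 [434. 179. 444. 195.] [ 37. -68.]
```

Request:
{"op": "play_rows", "data": {
  "moves": [0,-0.016,-0.018,0,0,-0.01,-0.036,0,0,0.005,-0.036,0,0,0.02,-0.036,0,0,0.035,-0.036,0,0,0.05,-0.036,0,0,0.05,-0.036,0]
}}

```text
t: 22.68
eef_pos: [558.1, -139.4, 81.2]
tool_rot: [0.998, 0.055, 0.002, 0.002]
force: [-9.6, -0.8, 25.2]
width: -0.5
finger_force: 12.7
```

```bash
cat >> h.py <<'E'
e=np.array([[.9936,.1128],[-.1128,.9936]]);BC=np.array([525.1,-204.2])
def st():
    s=ctrl.sense();p=s["eef_pos"];print("box xy",np.round(e@(p[:2]-BC),1),"z",round(p[2],1),"F box",np.round(e@s["force"][:2],1),round(s["force"][2],1),"t",round(s["t"],2))
E
python3 - <<'E'
from h import *
st()
A=ctrl.capture("side")
for d in ctrl.cut_out("side","clip_1"): 
    x=d["extent"];print(round(d["score"],2),np.round(x), np.round(e@(ray("side",[(x[0]+x[2])/2,(x[1]+x[3])/2],65)[:2]-BC)))
E
```

```text
box xy [40.1 60.7] z 81.2 F box [-9.7  0.3] 25.2 t 22.68
0.75 [399. 316. 419. 329.] [ 37. -84.]
0.73 [358. 323. 376. 338.] [-43. -81.]
0.58 [375. 262. 391. 276.] [41. 61.]
0.52 [336. 271. 353. 282.] [-41.  62.]
```

Request:
{"op": "play_rows", "data": {
  "moves": [0,0.02,-0.004,0,0,0.04,-0.004,0,0,0.06,0,0,0,0.07,0,0,0,0.07,0.01,0,0,0.07,0.016,0]
}}

```text
t: 23.52
eef_pos: [559.1, -154.4, 72.4]
tool_rot: [0.998, 0.056, -0.0, -0.0]
force: [-0.1, -0.7, 0.5]
width: 0.1
finger_force: 0.0
```

```bash
python3 - <<'E'
from h import *
st()
A=ctrl.capture("side")
for d in ctrl.cut_out("side","clip_1"): 
    x=d["extent"];print(round(d["score"],2),np.round(x), np.round(e@(ray("side",[(x[0]+x[2])/2,(x[1]+x[3])/2],65)[:2]-BC)))
E
```

```text
box xy [39.4 45.6] z 72.4 F box [-0.2 -0.6] 0.5 t 23.52
0.62 [336. 270. 351. 280.] [-41.  67.]
0.54 [376. 268. 394. 279.] [41. 48.]
0.54 [359. 324. 375. 336.] [-44. -81.]
```

Request:
{"op": "play_rows", "data": {
  "moves": [0,0,0.008,0,0,0,0.012,0,0,0,0.012,0]
}}

```text
t: 24.0
eef_pos: [559.5, -154.4, 71.5]
tool_rot: [0.998, 0.056, 0.001, 0.0]
force: [-2.9, 1.1, 9.3]
width: -0.1
finger_force: 4.7
```

Request:
{"op": "play_rows", "data": {
  "moves": [0,0,-0.1,0,0,0,-0.3,0,0,0,-0.4,0,0,0,-0.4,0]
}}

```text
t: 24.5
eef_pos: [560.7, -154.8, 172.3]
tool_rot: [0.998, 0.056, 0.002, 0.001]
force: [0.0, 0.1, -0.1]
width: 0.1
finger_force: 0.0
```

```bash
python3 - <<'E'
from h import *
st()
A=ctrl.capture("side")
cv2.imwrite("pics/g10.png",cv2.resize(A[240:350,310:450][:,:,::-1],(763,600),interpolation=cv2.INTER_CUBIC))
E
```

```text
box xy [40.9 45.1] z 172.3 F box [0.  0.1] -0.1 t 24.5
```

View pics/g10.png

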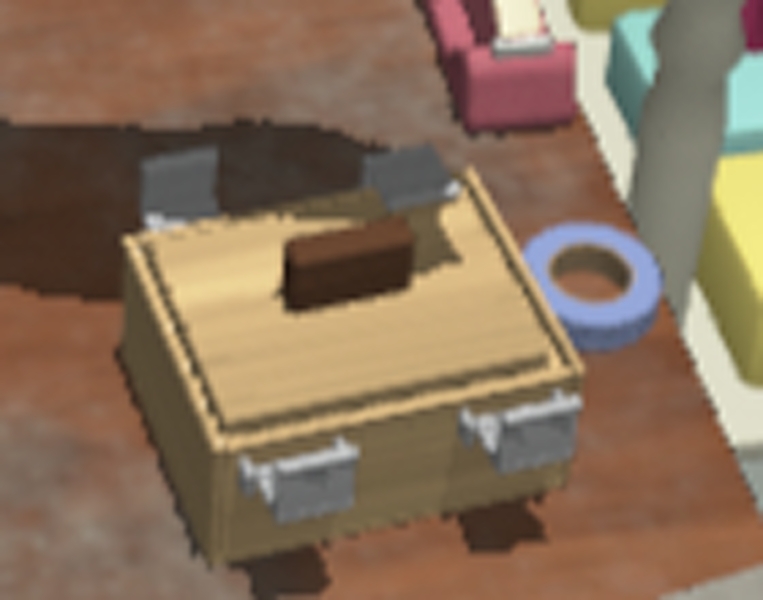

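```bash
cat >> h.py <<'E'
def clipang(n,q,k,show=True):
    "best-fitting clip angle for clip k from a detection mask"
    cx=40 if k in(1,2) else -40; s=1 if k in(1,4) else -1
    D=[d for d in ctrl.cut_out(n,q)]
    best=None
    for d in D:
        M=d["mask"].astype(np.float32)
        for a in np.arange(0,1.55,.1):
            t=1.5-a;c,sn=np.cos(t),np.sin(t)
            pl=[np.array([[x,s*(56+c*u-sn*v),50+sn*u+c*v] for x in(cx-14,cx+14) for u in us for v in vs]) for us,vs in(((19,21),(-1,25)),((0,20),(-2,0)))]
            r=render(n,pl,[*BC,.113]);o=np.minimum(r,M).sum()/np.maximum(r,M).sum()
            if best is None or o>best[0]: best=(round(float(o),2),round(float(a),1),round(d["score"],2))
    return best
E
python3 - <<'E'
from h import *
for n in cams:
    ctrl.capture(n)
    print(n,{k:clipang(n,"clip_1",k) for k in(1,2,3,4)})
E
```

```text
side {1: (0.84, 0.0, 0.64), 2: (0.85, 1.5, 0.64), 3: (0.84, 1.5, 0.7), 4: (0.72, 1.5, 0.47)}
top {1: None, 2: None, 3: None, 4: None}
```

Request:
{"op": "play_rows", "data": {
  "moves": [-0.1,0.2,0,0,-0.2,0.4,0,0,-0.324,0.6,0,0,-0.324,0.6,0.1,0,-0.324,0.6,0.25,0,-0.324,0.6,0.38,0,-0.324,0.6,0.409,0,-0.324,0.6,0.409,0]
}}

```text
t: 26.05
eef_pos: [495.7, -312.7, 68.1]
tool_rot: [0.998, 0.056, -0.0, -0.0]
force: [-0.0, -0.5, -0.1]
width: 0.2
finger_force: 0.0
```

Request:
{"op": "play_rows", "data": {
  "moves": [0,-0.03,0,0,0,-0.046,0,0,0,-0.064,-0.008,0,0,-0.082,-0.016,0,0,-0.098,-0.022,0,0,-0.114,-0.028,0,0,-0.13,-0.032,0,0,-0.146,-0.034,0,0,-0.178,-0.032,0,0,-0.22,-0.024,0,0,-0.24,-0.016,0,0,-0.24,-0.012,0]
}}

```text
t: 27.55
eef_pos: [488.5, -252.8, 71.5]
tool_rot: [0.998, 0.056, -0.0, 0.0]
force: [-4.6, 0.5, 13.8]
width: -0.3
finger_force: 7.4
```

Request:
{"op": "play_rows", "data": {
  "moves": [0,0,0.006,0,0,0,0.012,0,0,0,0.012,0]
}}

```text
t: 27.92
eef_pos: [488.6, -252.8, 71.4]
tool_rot: [0.998, 0.056, 0.001, 0.001]
force: [-10.7, 4.8, 28.9]
width: 0.2
finger_force: 14.6
```

```bash
python3 - <<'E'
from h import *
st();ctrl.capture("side");print({k:clipang("side","clip_1",k) for k in(1,2,3,4)})
E
```

```text
box xy [-41.8 -44.2] z 71.4 F box [-10.   6.] 28.9 t 27.93
{1: (0.0, 0.0, 0.76), 2: (0.83, 1.5, 0.67), 3: (0.66, 0.8, 0.76), 4: (0.73, 1.5, 0.53)}
```

Request:
{"op": "play_rows", "data": {
  "moves": [0,0,-0.1,0,0,0,-0.3,0,0,0,-0.4,0,0,0,-0.4,0]
}}

```text
t: 28.68
eef_pos: [489.8, -253.2, 169.3]
tool_rot: [0.998, 0.056, 0.001, 0.001]
force: [0.4, 0.5, -0.8]
width: 0.1
finger_force: 0.0
```

```bash
python3 - <<'E'
from h import *
st();ctrl.capture("side");print({k:clipang("side","clip_1",k) for k in(1,2,3,4)})
E
```

```text
box xy [-40.6 -44.7] z 169.3 F box [0.4 0.4] -0.8 t 28.68
{1: (0.81, 0.0, 0.53), 2: (0.85, 1.5, 0.69), 3: (0.81, 0.0, 0.5), 4: (0.7, 1.5, 0.68)}
```

Request:
{"op": "play_rows", "data": {
  "moves": [0.16,0.12,0,0,0.322,0.241,0,0,0.322,0.241,0.05,0,0.322,0.241,0.2,0,0.322,0.241,0.35,0,0.322,0.241,0.395,0,0.322,0.241,0.395,0]
}}

```text
t: 29.8
eef_pos: [574.7, -303.4, 68.4]
tool_rot: [0.998, 0.056, -0.001, -0.001]
force: [-0.3, -0.0, 0.3]
width: 0.1
finger_force: 0.0
```

Request:
{"op": "play_rows", "data": {
  "moves": [0,-0.03,0,0,0,-0.046,0,0,0,-0.064,-0.008,0,0,-0.082,-0.016,0,0,-0.098,-0.022,0,0,-0.114,-0.028,0,0,-0.13,-0.032,0,0,-0.146,-0.034,0,0,-0.178,-0.032,0,0,-0.22,-0.024,0,0,-0.24,-0.016,0,0,-0.24,-0.012,0]
}}

```text
t: 31.3
eef_pos: [568.8, -243.7, 71.7]
tool_rot: [0.998, 0.056, -0.0, -0.0]
force: [0.4, 0.4, 0.7]
width: -0.4
finger_force: 0.1
```

Request:
{"op": "play_rows", "data": {
  "moves": [0,0,0,0,0,0,-0.15,0,0,0,-0.3,0,0,0,-0.4,0,0,0,-0.4,0]
}}

```text
t: 31.92
eef_pos: [570.1, -245.0, 174.2]
tool_rot: [0.998, 0.056, 0.002, 0.001]
force: [0.2, 0.2, -0.8]
width: -0.3
finger_force: 0.0
```

```bash
python3 - <<'E'
from h import *
st();ctrl.capture("side");print({k:clipang("side","clip_1",k) for k in(1,2,3,4)})
E
```

```text
box xy [ 40.1 -45.6] z 174.2 F box [0.2 0.2] -0.8 t 31.93
{1: (0.79, 0.0, 0.74), 2: (0.88, 0.0, 0.72), 3: (0.85, 0.0, 0.52), 4: (0.5, 1.3, 0.48)}
```

Request:
{"op": "play_rows", "data": {
  "moves": [-0.1,-0.2,0,0,-0.2,-0.4,0,0,-0.32,-0.602,0,0,-0.32,-0.602,0.05,0,-0.32,-0.602,0.2,0,-0.32,-0.602,0.35,0,-0.32,-0.602,0.413,0,-0.32,-0.602,0.413,0,-0.32,-0.602,0.413,0]
}}

```text
t: 33.3
eef_pos: [473.5, -104.1, 69.9]
tool_rot: [0.998, 0.056, 0.001, 0.0]
force: [0.0, -0.1, -0.1]
width: 0.2
finger_force: 0.0
```

Request:
{"op": "play_rows", "data": {
  "moves": [0,0.03,0,0,0,0.046,0,0,0,0.064,-0.008,0,0,0.082,-0.016,0,0,0.098,-0.022,0,0,0.114,-0.028,0,0,0.13,-0.032,0,0,0.146,-0.034,0,0,0.178,-0.032,0,0,0.22,-0.024,0,0,0.24,-0.016,0,0,0.24,-0.012,0]
}}

```text
t: 34.8
eef_pos: [479.1, -164.1, 71.6]
tool_rot: [0.998, 0.056, -0.0, 0.0]
force: [-1.9, -1.7, 7.0]
width: 0.1
finger_force: 3.1
```

Request:
{"op": "play_rows", "data": {
  "moves": [0,0,0,0,0,0,-0.15,0,0,0,-0.35,0,0,0,-0.5,0,0,0,-0.5,0,0,0,-0.5,0]
}}

```text
t: 35.55
eef_pos: [479.0, -163.0, 195.9]
tool_rot: [0.998, 0.056, -0.0, -0.0]
force: [-0.9, -0.4, -1.0]
width: 0.3
finger_force: 0.0
```

```bash
python3 - <<'E'
from h import *
st();ctrl.capture("side");print({k:clipang("side","clip_1",k) for k in(1,2,3,4)})
for q,z in(("ink_tin",10),("washi_4",8),("stamp_1",30),("tape_dispenser",40),("counter_bell",30)):
    try: print(q,np.round(cen("side",q,z)))
    except Exception: print(q,"none")
E
```

```text
box xy [-41.1  46.1] z 195.9 F box [-0.9 -0.3] -1.0 t 35.55
{1: (0.81, 0.0, 0.59), 2: (0.77, 0.0, 0.58), 3: (0.86, 0.0, 0.89), 4: (0.84, 0.0, 0.71)}
ink_tin [394. -34.  10.]
washi_4 [ 634. -165.    8.]
stamp_1 [630. 173.  30.]
tape_dispenser none
counter_bell [ 290. -362.   30.]
```

```bash
python3 -c "
from cell import ctrl
print(ctrl.job_done())"
```

```text
the job is handed in; nothing more can be done
None
```

The job is handed in at about 36 s: the lid was laid flat, regrasped by its handle and set level in the box, and all four clips read shut in the last camera check, closed in the order 1, 3, 2, 4. The tin, bell, stamp and tape roll read within about 6 mm of their first positions; the tape dispenser wasn't detected in that last check.

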